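Clear the restorer's microscope bench

ROBOT

A 6-joint arm with a two-finger parallel gripper is mounted at the origin on the work surface. World frame = base frame: x ahead of the robot, y to its left, z up, the work surface at z = 0. Lengths are in m, angles in rad, forces in N, time in s.
With the tool pointing down it reaches from about 0.3 to 0.75 m from the base axis. Payload 8.5 kg.
Tool frame: the origin (TCP) lies at the very end of the fingers, on their centre line; the grasp point (between the pads) lies bot.grip_depth behind it (bot.grip_depth is the distance from the TCP to the grasp point, in m); y points along the fingers, z is the direction in which the jaws open and shut, and the axes are right-handed (so a half turn about y gives the same grasp; the last joint's range is limited). The gripper opens to 85 mm and grips with 20 to 120 N. Pads are 22 mm wide; open, the fingers measure 114 mm over their backs; the gripper's body (76 mm by 85 mm) begins 54 mm behind the grasp point. The pads swing forward as they close: fully open they stand 13 mm farther back than shut.
Start: joints at [0.919, 0.381, 1.297, -0, 1.464, -0.215], TCP at [0.233, 0.498, 0.231] pointing down, gripper open.
Joint ranges: [-3.11, 3.11], [-0.89, 2.33], [0.22, 2.48], [-1.42, 4.56], [0.17, 2.85], [-2.88, 2.88]. Speed limits (rad/s): [2.39, 2.39, 3.14, 3.14, 3.14, 3.14].

INTERFACE

Orientations are given as a unit quaternion [x, y, z, w].
In Python, from plant import sensors, optics, bot gives the robot as it stands. The module is installed in compiled form; this text tells all that it offers.
- The arm moves only by the tool carry_out, never from a script. Its argument "motion" is a list of rows, each a list of 2 entries, a list of its own where there are three numbers: the shift along the tool's x, y, z in m, then the turn about the tool's y in degrees. A call has 1 to 12 rows; each row shifts and turns the pose as measured when the row begins, along the tool's axes as they then stand; what a row does not reach is not made up. A row lasts 1/10 s, in which the tool goes at most 50 mm and 8.59 degrees, less where a joint would pass 70% of its speed; a pose out of reach is approached as far as the arm can. A call with a gripper value outside its range is refused whole. "grip" is the finger opening in m, from 0 to 0.0854, set as the call begins (left out, the last holds). The fingers move at their own pace and stop on an object; the grip force is fixed at half the most. Time passes only in rows, so rows that do not move let the fingers close. It gives the time, the measured TCP pose, the force and the opening at its end, in the units of the state.
- sensors.sense(): the state, without advancing time (a new reading comes with each control period).
- optics.read_camera(name): name is "side" or "top" or "wrist"; returns a dict with "color" (420x560x3 uint8, red, green, blue), "K" (3x3 intrinsics, pixels), "k1" (the pictures are not rectified: a ray, as slopes to the right and down, at radius r is drawn at 1 + k1 r^2 times it, then the intrinsics apply), "view" (4x4, takes a point from world to camera coordinates); the wrist camera has in their place "T_tool_cam" (4x4, takes a point from camera to tool coordinates, whose origin is the TCP and whose axes are the tool frame's). Camera axes: x right, y down, z forward; pixel columns grow to the right and rows downward; lengths in m; the calibration is good to about 2 mm. A picture is of the moment at which its call begins: read the wrist's pose just before it. There is no depth.
- bot.sign_off(): hands the job in, once; it reports no verdict.
Trained networks look in a picture, given as the dict that the camera call returned (one of the last four; its "shot" number tells which), for a name from the list of things; names that differ only in an ending like _2 or _b are one class to them, and where a whole thing is asked for, a point or a joint stands for the part that bears it (a point fixed in the world has none). Each returns a list of dicts, best first, with "conf" (0 to 1); they miss things now and then, are a little off and sometimes report something else, mostly with a low value. They report only what shows in the picture. A call takes as long as a camera call.
- optics.look_for(thing, picture): "centre" ([column, row] in pixels, amid what is visible of it).
The state is a dict: "clock": time; "qpos": joint angles; "qd": joint speeds; "tau": joint torques, N m; "tcp_pos": TCP position; "eef_rot": TCP orientation; "wrist_force": force on the tool from outside, world axes, zero at the start; "torque": the same for the moment, N m; "opening": opening from 0.0 (shut) to 1.0 (fully open).
Only numpy, scipy, OpenCV 4.12 (cv2) and the standard library are available. Lean on these libraries where they do the work, as an engineer would, in place of code of your own. Each camera call takes 0.05 s, during which the arm holds its last target. There are 200 camera calls.

TASK

Clear the bench: stand the microscope eyepiece and the auxiliary lens in the dark wooden tray with the green lining, setting them down gently rather than dropping them, and get both optics put away before you move any paint pot. Then stand the red and the yellow pot in the white tray with the orange lining and the blue pot in the white tray with the blue lining. Everything ends upright on its tray's floor and let go; leave the framed miniature and the brush pot where they are.

Things in the scene. Friction and masses are not known exactly. Their poses are not given: they have to be found in the camera images.
- eyepiece: microscope eyepiece standing upright: a stepped cylinder 62 mm high; bright barrel 30 in diameter up to 24, steel body 34 in diameter from 24 to 48, black rubber eyecup 34 in diameter from 48 to 62 with a dark blue glass in its top; about 90 g; origin at the centre of its underside, z up
- aux_lens: auxiliary objective lens standing upright: a squat aluminium cylinder 50 mm in diameter and 36 high with a black band near its foot and a pale blue glass in a black ring on top; about 140 g; origin at the centre of its underside, z up
- red_pot: small closed paint pot, red body and red screw lid with a thin white line between: an upright cylinder 40 in diameter and 48 high (one diameter all the way up), about 80 g; origin at the centre of its underside, z up
- yellow_pot: small closed paint pot, yellow body and yellow screw lid with a thin white line between: an upright cylinder 40 in diameter and 48 high (one diameter all the way up), about 80 g; origin at the centre of its underside, z up
- blue_pot: small closed paint pot, blue body and blue screw lid with a thin white line between: an upright cylinder 40 in diameter and 48 high (one diameter all the way up), about 80 g; origin at the centre of its underside, z up
- optics_tray: dark wood tray with a green lining, for optics: an open tray fixed to the bench, 100 (its x) by 160 (its y) outside and 15 high, walls and floor 5 thick (90 by 150 inside, inner floor 5 above the origin); origin at the centre of its underside, x across the short way, y along the long way; it may lie turned on the bench
- warm_tray: white tray with an orange lining, for the warm colours: an open tray fixed to the bench, 100 (its x) by 160 (its y) outside and 15 high, walls and floor 5 thick (90 by 150 inside, inner floor 5 above the origin); origin at the centre of its underside, x across the short way, y along the long way; it may lie turned on the bench
- cool_tray: white tray with a blue lining, for the cool colours: an open tray fixed to the bench, 100 (its x) by 160 (its y) outside and 15 high, walls and floor 5 thick (90 by 150 inside, inner floor 5 above the origin); origin at the centre of its underside, x across the short way, y along the long way; it may lie turned on the bench
- miniature: bystander: a little landscape picture in a brass frame lying flat to the right of the trays (-y side), 90 (x) by 110 (y) by 14 mm high, loose; origin at the centre of its underside
- brush_pot: bystander: a blue ceramic pot 60 mm in diameter and 85 high with paint brushes standing up to 190 high, loose, to the left of the trays (+y side); origin at the centre of its underside

How it is judged:
On the way:
1. the eyepiece and the auxiliary lens both stand in the green-lined wooden tray, let go (x of eyepiece in the frame of optics_tray between -0.036 and 0.036 m and y of eyepiece in the frame of optics_tray between -0.066 and 0.066 m and z of eyepiece in the frame of optics_tray between 0 and 0.01 m and angle between each of eyepiece, aux_lens's own z axis and vertical below 0.12 rad and x of aux_lens in the frame of optics_tray between -0.036 and 0.036 m and y of aux_lens in the frame of optics_tray between -0.066 and 0.066 m and z of aux_lens in the frame of optics_tray between 0 and 0.01 m and linear speed of each of eyepiece, aux_lens below 0.02 m/s and angular speed of each of eyepiece, aux_lens below 0.3 rad/s and contact force between each of eyepiece, aux_lens and the fingers below 0.2 N), for 0.2 s.
At the end, for the whole second after the job is handed in: Eyepiece and lens in the wooden tray, red and yellow pots in the orange-lined, blue pot in the blue-lined: centres within 36 mm (short way) and 66 mm (long way) of the tray's, undersides within 5 mm of its inner floor, upright within 0.12 rad, let go, at rest (all of step 1 and x of red_pot in the frame of warm_tray between -0.036 and 0.036 m and y of red_pot in the frame of warm_tray between -0.066 and 0.066 m and z of red_pot in the frame of warm_tray between 0 and 0.01 m and angle between each of red_pot, yellow_pot, blue_pot's own z axis and vertical below 0.12 rad and linear speed of each of red_pot, yellow_pot, blue_pot below 0.02 m/s and angular speed of each of red_pot, yellow_pot, blue_pot below 0.3 rad/s and contact force between each of red_pot, yellow_pot, blue_pot and the fingers below 0.2 N and x of yellow_pot in the frame of warm_tray between -0.036 and 0.036 m and y of yellow_pot in the frame of warm_tray between -0.066 and 0.066 m and z of yellow_pot in the frame of warm_tray between 0 and 0.01 m and x of blue_pot in the frame of cool_tray between -0.036 and 0.036 m and y of blue_pot in the frame of cool_tray between -0.066 and 0.066 m and z of blue_pot in the frame of cool_tray between 0 and 0.01 m); the robot touches nothing.
It fails at once if a paint pot is moved by more than 30 mm while the eyepiece or the auxiliary lens is not yet standing in the wooden tray (distance of any of red_pot, yellow_pot, blue_pot from where it was at the start of the episode above 0.03 m and not (x of eyepiece in the frame of optics_tray between -0.036 and 0.036 m and y of eyepiece in the frame of optics_tray between -0.066 and 0.066 m and z of eyepiece in the frame of optics_tray between 0 and 0.01 m and angle between each of eyepiece, aux_lens's own z axis and vertical below 0.12 rad and x of aux_lens in the frame of optics_tray between -0.036 and 0.036 m and y of aux_lens in the frame of optics_tray between -0.066 and 0.066 m and z of aux_lens in the frame of optics_tray between 0 and 0.01 m)).
It fails at once if the eyepiece or the lens is dropped into the tray (faster than 0.6 m/s within 30 mm of the bench) ((x of eyepiece in the frame of optics_tray between -0.06 and 0.06 m and y of eyepiece in the frame of optics_tray between -0.09 and 0.09 m and z of eyepiece in the frame of optics_tray below 0.03 m and linear speed of eyepiece above 0.6 m/s) or (x of aux_lens in the frame of optics_tray between -0.06 and 0.06 m and y of aux_lens in the frame of optics_tray between -0.09 and 0.09 m and z of aux_lens in the frame of optics_tray below 0.03 m and linear speed of aux_lens above 0.6 m/s)).
It fails at once if the framed miniature or the brush pot is moved by more than 25 mm (distance of any of miniature, brush_pot from where it was at the start of the episode above 0.025 m).
It also fails if it takes over 102 s, if anything falls off the work surface, if the arm or the gripper's body presses on something with over 40 N, if the wrist force passes 120 N, or if a joint passes its speed limit or range.

## Working session

There is one attempt and no reset: what is moved stays moved. The work goes in short steps, Python scripts to look and compute and a tool call to move; the robot and the scene stay as the last step left them, time stands still between calls to the robot, and variables do not carry over. Pictures are saved under pics/ and viewed, about 12 in all and at most 16, crops included, and the job is handed in when it is done.

Besides the shell and the picture viewer there is one more tool, called after "Emit:" as name(argument=value, ...), one argument or row to a line, values as JSON. carry_out: Moves the arm, as the interface text tells. Its arguments: {"type":"object","properties":{"motion":{"type":"array","items":{"type":"array"}},"grip":{"type":"number"}},"required":["motion"]}

```bash
mkdir -p pics
cat > h.py <<'E'
import numpy as np, cv2
from plant import sensors, optics, bot
from scipy.spatial.transform import Rotation as R
def pix2ray(p,pic,st=None):
    K=np.array(pic["K"]);k1=pic["k1"]
    d=np.array([(p[0]-K[0,2])/K[0,0],(p[1]-K[1,2])/K[1,1]]);u=d.copy()
    for _ in range(30): u=d/(1+k1*(u@u))
    r=np.array([u[0],u[1],1.])
    if "view" in pic: T=np.linalg.inv(np.array(pic["view"]))
    else:
        W=np.eye(4);W[:3,:3]=R.from_quat(st["eef_rot"]).as_matrix();W[:3,3]=st["tcp_pos"];T=W@np.array(pic["T_tool_cam"])
    return T[:3,3],T[:3,:3]@r
def onz(p,pic,z,st=None):
    o,d=pix2ray(p,pic,st);return o+d*(z-o[2])/d[2]
def proj(P,pic,st=None):
    if "view" in pic: V=np.array(pic["view"])
    else:
        W=np.eye(4);W[:3,:3]=R.from_quat(st["eef_rot"]).as_matrix();W[:3,3]=st["tcp_pos"];V=np.linalg.inv(W@np.array(pic["T_tool_cam"]))
    c=(V@np.r_[P,1])[:3];u=c[:2]/c[2];u=u*(1+pic["k1"]*(u@u));K=np.array(pic["K"]);return K[:2,:2]@u+K[:2,2]
def save(pic,n): cv2.imwrite("pics/"+n+".png",np.array(pic["color"])[:,:,::-1])
NAMES="eyepiece aux_lens red_pot yellow_pot blue_pot optics_tray warm_tray cool_tray miniature brush_pot".split()
H=dict(eyepiece=.031,aux_lens=.018,red_pot=.024,yellow_pot=.024,blue_pot=.024,optics_tray=.005,warm_tray=.005,cool_tray=.005,miniature=.01,brush_pot=.06)
E
python3 - <<'E'
from h import *
np.set_printoptions(precision=4,suppress=True)
s=sensors.sense();print(s["tcp_pos"],s["eef_rot"],s["opening"],s["clock"],bot.grip_depth)
for c in("top","side"):
    p=optics.read_camera(c);save(p,c+"0");T=np.linalg.inv(np.array(p["view"]));print(c,T,p["K"][0],p["k1"])
    for n in NAMES:
        for d in optics.look_for(n,p)[:2]: print(n,d["conf"],np.array(d["centre"]),onz(d["centre"],p,H[n]))
print(R.from_quat(s["eef_rot"]).as_matrix())
p=optics.read_camera("wrist");print(np.array(p["T_tool_cam"]))
E
```

```text
[0.2325 0.4981 0.2307] [ 0.6908 -0.1534  0.153  -0.6898] 1.0011356276093404 0.0 0.0187
top [[-0.0115 -0.9805  0.196   0.3205]
 [-0.9999  0.0092 -0.0125  0.0237]
 [ 0.0104 -0.1961 -0.9805  1.0074]
 [ 0.      0.      0.      1.    ]] [396.1873   0.     277.679 ] -0.09517211078748229
eyepiece 0.55 [327.8 241.4] [ 0.4356 -0.1123  0.031 ]
aux_lens 0.62 [236.6 243.6] [0.434 0.115 0.018]
red_pot 0.75 [372.3 258.9] [ 0.3911 -0.2234  0.024 ]
yellow_pot 0.58 [372.8 258.5] [ 0.3921 -0.2247  0.024 ]
yellow_pot 0.52 [190.6 247.9] [0.4234 0.2293 0.024 ]
blue_pot 0.53 [282.5 240.6] [0.4398 0.     0.024 ]
optics_tray 0.59 [198.6 172.4] [0.6247 0.2184 0.005 ]
optics_tray 0.52 [376.1 259.7] [ 0.3903 -0.2378  0.005 ]
warm_tray 0.64 [283.9 177. ] [ 0.6098 -0.0064  0.005 ]
cool_tray 0.92 [368.2 178.6] [ 0.604  -0.2294  0.005 ]
miniature 0.94 [464.8 221.4] [ 0.4854 -0.4797  0.01  ]
miniature 0.3 [287.2 239.2] [ 0.4449 -0.0123  0.01  ]
brush_pot 0.68 [103.3 190.4] [0.5646 0.4471 0.06  ]
side [[ 0.9876 -0.1233  0.0972  0.3851]
 [-0.1568 -0.7437  0.6499 -0.8256]
 [-0.0078 -0.6571 -0.7538  0.991 ]
 [ 0.      
[... 350 characters left out ...]
.7 [302.6 379.6] [ 0.4783 -0.4925  0.024 ]
blue_pot 0.51 [259.7 208.6] [ 0.449  -0.0022  0.024 ]
optics_tray 0.84 [303.  155.7] [0.6156 0.2123 0.005 ]
optics_tray 0.56 [331.6 272. ] [ 0.6053 -0.2285  0.005 ]
warm_tray 0.71 [318.1 207.7] [ 0.617  -0.0102  0.005 ]
cool_tray 0.75 [333.5 272.5] [ 0.6098 -0.2307  0.005 ]
miniature 0.7 [306.1 377.6] [ 0.488  -0.4847  0.01  ]
brush_pot 0.8 [277.4 104. ] [0.5656 0.4221 0.06  ]
brush_pot 0.52 [303.5 378.4] [ 0.4772 -0.5028  0.06  ]
[[ 0.9061 -0.0009  0.423 ]
 [-0.423  -0.0012  0.9061]
 [-0.0003 -1.     -0.0015]]
[[ 0.0011  0.9549  0.2969 -0.0765]
 [ 0.0008 -0.2969  0.9549 -0.1437]
 [ 1.     -0.0008 -0.0011  0.0005]
 [ 0.      0.      0.      1.    ]]
```

View pics/top0.png

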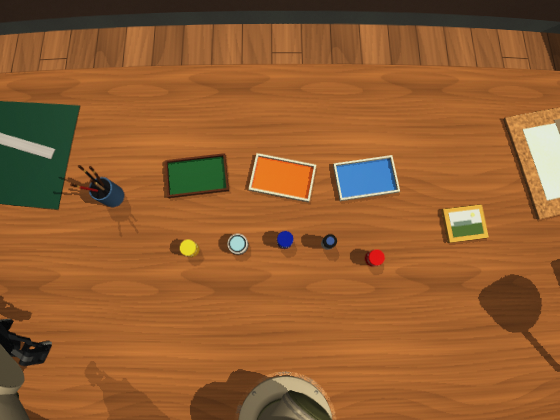

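View pics/side0.png

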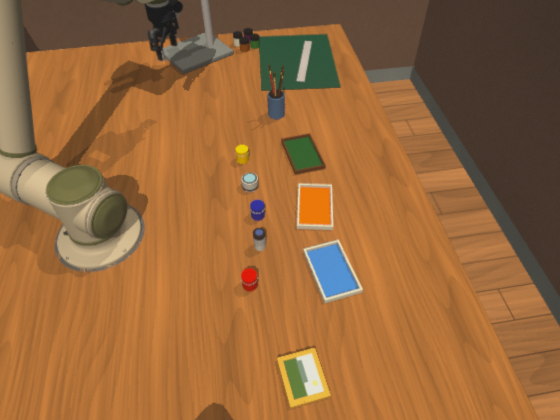

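The top view shows yellow (188,247), lens (237,244), blue (285,240), eyepiece (330,241) and red (376,258). The trays are green (197,176), orange (282,177) and blue (366,178). The side view agrees. Next I measure these more precisely by colour.

```bash
cat >> h.py <<'E'
from scipy.optimize import least_squares
a=np.linspace(0,2*np.pi,40)
def hullc(x,y,parts,pic,st):
    pts=[proj([x+r*np.cos(t),y+r*np.sin(t),z],pic,st) for r,z in parts for t in a]
    h=cv2.convexHull(np.array(pts,np.float32)*8);m=cv2.moments(h);return np.array([m["m10"]/m["m00"],m["m01"]/m["m00"]])/8
def fitxy(c,parts,pic,st=None):
    g=onz(c,pic,.02,st)
    return least_squares(lambda q:hullc(q[0],q[1],parts,pic,st)-c,g[:2],diff_step=1e-3).x
def blob(pic,lo,hi,near,win=45,lo2=None):
    hsv=cv2.cvtColor(np.array(pic["color"]),cv2.COLOR_RGB2HSV);m=cv2.inRange(hsv,np.array(lo),np.array(hi))
    if lo2: m|=cv2.inRange(hsv,np.array(lo2[0]),np.array(lo2[1]))
    w=np.zeros_like(m);x,y=map(int,near);w[max(0,y-win):y+win,max(0,x-win):x+win]=255;m&=w
    n,l,s,c=cv2.connectedComponentsWithStats(m)
    if n<2: return None,None,0
    i=1+np.argmax(s[1:,4]);return (l==i).astype(np.uint8),c[i],s[i,4]
RANGES=dict(red_pot=([0,200,90],[4,255,255]),yellow_pot=([26,150,90],[34,255,255]),blue_pot=([114,180,60],[125,255,255]),
 optics_tray=([45,100,30],[75,255,140]),warm_tray=([5,190,200],[18,255,255]),cool_tray=([100,120,130],[113,220,255]))
E
python3 - <<'E'
from h import *
np.set_printoptions(precision=4,suppress=True)
ap=dict(top=dict(red_pot=(376,258),yellow_pot=(188,247),blue_pot=(285,240),optics_tray=(197,176),warm_tray=(282,177),cool_tray=(366,178)),
 side=dict(red_pot=(250,279),yellow_pot=(242,154),blue_pot=(258,210),optics_tray=(303,154),warm_tray=(315,206),cool_tray=(332,270)))
for c in("top","side"):
    p=optics.read_camera(c)
    for n,near in ap[c].items():
        lo,hi=RANGES[n];m,cc,A=blob(p,lo,hi,near,45 if "tray" in n else 15)
        if not A: print(c,n,"none");continue
        if "pot" in n: print(c,n,A,cc,fitxy(cc,[(.02,0),(.02,.048)],p))
        else:
            k,_=cv2.findContours(m,0,2);k=max(k,key=cv2.contourArea)[:,0]
            w=np.array([onz(q,p,.005)[:2] for q in k],np.float32)*1000
            print(c,n,A,cc,onz(cc,p,.005),cv2.minAreaRect(w))
    print(c,"eye/lens")
    for n,q in dict(top=dict(eye=((330,241),.062),lens=((237.5,243.5),.036)),side=dict(eye=((259.5,232.5),.062),lens=((250,178.5),.036)))[c].items(): print(n,onz(q[0],p,q[1]))
    if c=="top": cv2.imwrite("pics/topc.png",cv2.resize(np.array(p["color"])[140:290,160:410,::-1],None,fx=3.2,fy=3.2,interpolation=cv2.INTER_CUBIC))
    print(p["K"])
E
```

```text
top red_pot 201 [375.9502 257.0597] [ 0.3954 -0.2321]
top yellow_pot 187 [187.4011 247.1337] [0.4251 0.2367]
top blue_pot 188 [284.8032 238.6543] [ 0.444  -0.0056]
top optics_tray 1771 [196.1694 175.0903] [0.6173 0.2246 0.005 ] ((617.9722900390625, 224.87777709960938), (87.37389373779297, 147.59686279296875), 6.391096115112305)
top warm_tray 1663 [281.1124 176.739 ] [0.6106 0.0009 0.005 ] ((611.1911010742188, 0.5734176635742188), (141.44029235839844, 84.52336883544922), 77.8589096069336)
top cool_tray 1659 [364.9723 177.5811] [ 0.6068 -0.2209  0.005 ] ((607.4799194335938, -221.61048889160156), (86.31649017333984, 142.41458129882812), 8.018754005432129)
top eye/lens
eye [ 0.4329 -0.1133  0.062 ]
lens [0.4322 0.1112 0.036 ]
[[396.1873   0.     277.679 ]
 [  0.     396.1873 210.2514]
 [  0.       0.       1.    ]]
side red_pot 178 [248.7809 275.5618] [ 0.394 -0.217]
side yellow_pot 62 [241.2742 148.4032] [0.4229 0.2581]
side blue_pot none
side optics_tray 747 [302.5395 152.6386] [0.6169 0.2268 0.005 ] ((616.8418579101562, 229.21170043945312), (84.53490447998047, 135.62051391601562), 6.540647506713867)
side warm_tray 1061 [314.5749 205.5061] [ 0.6087 -0.0004  0.005 ] ((608.6920166015625, 2.5894927978515625), (137.44223022460938, 85.50177001953125), 77.42739868164062)
side cool_tray 1503 [331.676  270.1477] [ 0.6068 -0.223   0.005 ] ((606.6900024414062, -219.47943115234375), (83.7467041015625, 140.17306518554688), 8.117095947265625)
side eye/lens
eye [ 0.4356 -0.1154  0.062 ]
lens [0.4347 0.1086 0.036 ]
[[449.1749   0.     280.3561]
 [  0.     449.1749 203.2387]
 [  0.       0.       1.    ]]
```

View pics/topc.png

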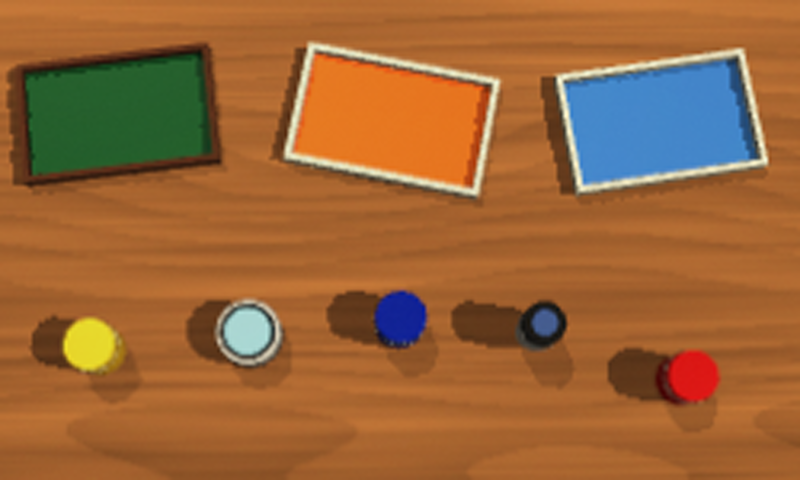

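Emit:
carry_out(
  motion=[
    [[0, 0, 0], -8.5],
    [[0, 0, 0], -8.5],
    [[0, 0, 0], -8.1],
  ],
  grip=0.085,
)

```text
clock: 1.55
tcp_pos: [0.2326, 0.4983, 0.2313]
eef_rot: [0.707, 0.005, -0.005, -0.707]
wrist_force: [-1.0, -0.3, -0.8]
opening: 0.995
```

Emit:
carry_out(
  motion=[
    [[0.0167, 0.0067, -0.0323], 0],
    [[0.0167, 0.0067, -0.0323], 0],
    [[0.0167, 0.0067, -0.0323], 0],
    [[0.0167, 0.0067, -0.0323], 0],
    [[0.0167, 0.0067, -0.0323], 0],
    [[0.0167, 0.0067, -0.0323], 0],
    [[0.0167, 0.0067, -0.0323], 0],
    [[0.0167, 0.0067, -0.0323], 0],
    [[0.0167, 0.0067, -0.0323], 0],
    [[0.0167, 0.0067, -0.0323], 0],
    [[0.0167, 0.0067, -0.0323], 0],
    [[0.0167, 0.0067, -0.0323], 0],
  ],
)

```text
clock: 2.75
tcp_pos: [0.4478, 0.1043, 0.1494]
eef_rot: [-0.706, -0.012, 0.008, 0.708]
wrist_force: [1.1, 0.8, 0.7]
opening: 0.993
```

Run:
```python
from h import *
np.set_printoptions(precision=4,suppress=True)
s=sensors.sense();p=optics.read_camera("wrist");save(p,"w1");print(s["tcp_pos"],s["eef_rot"],s["clock"],p["K"][0])
for n in("aux_lens","blue_pot","yellow_pot"):
    for d in optics.look_for(n,p)[:2]: print(n,d,onz(d["centre"],p,.036,s))
print(proj([.433,.110,.036],p,s))
```

```text
[0.4478 0.1043 0.1494] [-0.7056 -0.012   0.0075  0.7084] 2.75 [326.0363   0.     285.2138]
aux_lens {'centre': [295.8, 185.4], 'conf': 0.78} [0.4308 0.1133 0.036 ]
blue_pot {'centre': [153.7, 192.0], 'conf': 0.58} [ 0.4393 -0.0014  0.036 ]
blue_pot {'centre': [208.4, 334.0], 'conf': 0.27} [0.5753 0.0367 0.036 ]
yellow_pot {'centre': [444.4, 178.6], 'conf': 0.79} [0.4223 0.2319 0.036 ]
[291.6552 187.9208]
```

View pics/w1.png

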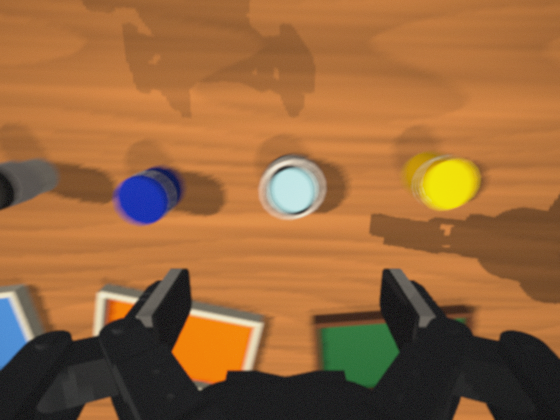

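The wrist view shows the lens at (293,187), and my estimate of (.432,.111) projects to almost the same pixel. I centre over it and descend.

Emit:
carry_out(
  motion=[
    [[-0.008, 0, 0.0035], 0],
    [[-0.0075, 0, 0.003], 0],
    [[0, 0.02, 0], 0],
    [[0, 0.02, 0], 0],
    [[0, 0.02, 0], 0],
    [[0, 0.01, 0], 0],
    [[0, 0, 0], 0],
  ],
)

```text
clock: 3.65
tcp_pos: [0.4252, 0.1193, 0.0797]
eef_rot: [-0.705, -0.016, 0.01, 0.709]
wrist_force: [0.6, 0.5, -0.5]
opening: 0.993
```

```bash
cat > w.py <<'E'
import sys
from h import *
np.set_printoptions(precision=4,suppress=True)
# usage: w.py name x y z_ref
s=sensors.sense();p=optics.read_camera("wrist");print(s["tcp_pos"],R.from_quat(s["eef_rot"]).as_matrix()[:,2],s["clock"],s["opening"])
n=sys.argv[1];z=float(sys.argv[2])
for d in optics.look_for(n,p)[:2]: print(d,onz(d["centre"],p,z,s))
if n in RANGES:
    d=optics.look_for(n,p)
    if d:
        m,c,A=blob(p,*RANGES[n],d[0]["centre"],60);print("blob",c,A,A and fitxy(c,[(.02,0),(.02,.048)],p,s))
if len(sys.argv)>3: save(p,sys.argv[3])
E
python3 w.py aux_lens .036
```

```text
[0.4252 0.1193 0.0797] [-0.0373  0.9993  0.0047] 3.65 0.9930335817477581
{'centre': [276.0, 239.0], 'conf': 0.96} [0.4263 0.1144 0.036 ]
```

Emit:
carry_out(
  motion=[
    [[0.005, 0, -0.007], 2.1],
    [[0, 0, 0], 0],
    [[0, 0.015, 0], 0],
    [[0, 0.015, 0], 0],
    [[0, 0.015, 0], 0],
    [[0, 0.015, 0], 0],
    [[0, 0, 0], 0],
  ],
)

```text
clock: 4.45
tcp_pos: [0.4358, 0.1119, 0.0234]
eef_rot: [-0.705, -0.006, -0.009, 0.709]
wrist_force: [0.2, -0.3, -0.1]
opening: 0.996
```

```bash
python3 w.py aux_lens .036 w2
```

```text
[0.4358 0.1119 0.0234] [0.0045 1.     0.005 ] 4.45 0.996134171026167
{'centre': [286.8, 268.5], 'conf': 0.57} [0.427  0.1131 0.036 ]
```

View pics/w2.png

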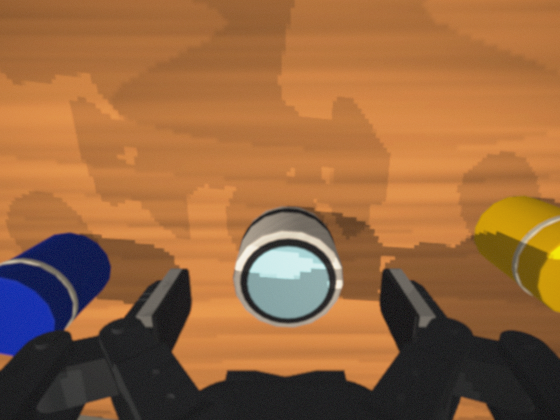

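The lens top is at (288,280), centred between the fingers. I shift 3–4 mm back in x, go down and close.

Emit:
carry_out(
  motion=[
    [[-0.004, 0.006, 0], 0],
    [[0, 0.006, 0], 0],
    [[0, 0, 0], 0],
  ],
)

```text
clock: 4.85
tcp_pos: [0.4335, 0.112, 0.0135]
eef_rot: [-0.705, -0.008, -0.012, 0.709]
wrist_force: [0.0, 0.0, 0.2]
opening: 0.995
```

Emit:
carry_out(
  motion=[
    [[0, 0, 0], 0],
    [[0, 0, 0], 0],
    [[0, 0, 0], 0],
    [[0, 0, 0], 0],
    [[0, 0, 0], 0],
    [[0, 0, 0], 0],
    [[0, 0, 0], 0],
    [[0, 0, 0], 0],
  ],
  grip=0.03,
)

```text
clock: 5.65
tcp_pos: [0.4337, 0.112, 0.0143]
eef_rot: [-0.705, -0.009, -0.012, 0.709]
wrist_force: [0.2, 0.3, -0.0]
opening: 0.565
```

Emit:
carry_out(
  motion=[
    [[0, -0.01, 0], 0],
    [[0, -0.02, 0], 0],
    [[0, -0.02, 0], 0],
    [[0, -0.02, 0], 0],
    [[0, 0, 0], 0],
  ],
)

```text
clock: 6.15
tcp_pos: [0.4312, 0.1116, 0.0885]
eef_rot: [-0.705, -0.008, -0.011, 0.709]
wrist_force: [-0.6, 0.1, -1.5]
opening: 0.565
```

Emit:
carry_out(
  motion=[
    [[0.01, 0, 0.0075], 0],
    [[0.02, 0, 0.015], 0],
    [[0.02, 0, 0.015], 0],
    [[0.02, 0, 0.015], 0],
    [[0.02, 0, 0.015], 0],
    [[0.02, 0, 0.015], 0],
    [[0.02, 0, 0.015], 0],
    [[0.02, 0, 0.015], 0],
    [[0.02, 0, 0.015], 0],
    [[0.01, 0, 0.0075], 0],
    [[0, 0, 0], 0],
  ],
)

```text
clock: 7.25
tcp_pos: [0.614, 0.2506, 0.0843]
eef_rot: [-0.706, -0.004, -0.008, 0.708]
wrist_force: [-0.3, -0.3, -1.6]
opening: 0.564
```

```bash
python3 w.py aux_lens .06 w3
```

```text
[0.614  0.2506 0.0843] [0.0057 1.     0.0028] 7.25 0.5638064484090788
{'centre': [286.9, 284.5], 'conf': 0.71} [0.6355 0.252  0.06  ]
```

View pics/w3.png

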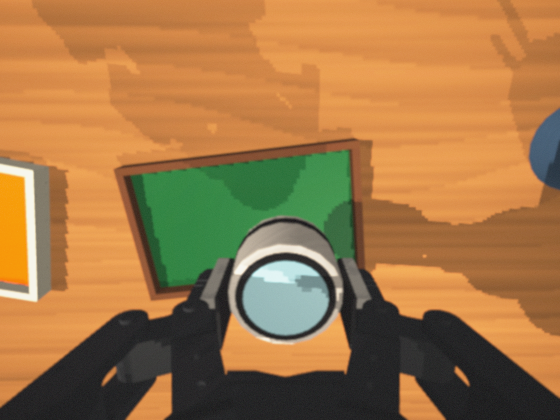

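The lens is held upright over the green tray. The tray's near rim corners show at about (117,170) and (362,140), so I compare those with the predicted corners.

Run:
```python
from h import *
s=sensors.sense();p=optics.read_camera("wrist")
for q in((117,170),(362,140)): print(onz(q,p,.015,s))
c=np.array([.618,.225]);th=np.radians(6.4);X=np.array([np.cos(th),np.sin(th)]);Y=np.array([-X[1],X[0]])
for ty in(-.08,.08): print(c-.05*X+ty*Y, proj(np.r_[c-.05*X+ty*Y,.015],p,s))
```

```text
[0.57506825 0.14045104 0.015     ]
[0.55684837 0.2998081  0.015     ]
[0.57722912 0.13992512] [116.75206393 173.25919539]
[0.55939409 0.29892799] [360.35917427 144.05673418]
```

Emit:
carry_out(
  motion=[
    [[0.001, 0.015, -0.002], 0],
    [[0, 0.015, 0], 0],
    [[0, 0.01, 0], 0],
    [[0, 0.01, 0], 0],
    [[0, 0.004, 0], 0],
    [[0, 0, 0], 0],
  ],
)

```text
clock: 8.0
tcp_pos: [0.6125, 0.2453, 0.03]
eef_rot: [-0.706, -0.002, -0.008, 0.708]
wrist_force: [-0.5, -0.4, -1.4]
opening: 0.561
```

Emit:
carry_out(
  motion=[
    [[0, 0.003, 0], 0],
    [[0, 0.003, 0], 0],
    [[0, 0.002, 0], 0],
    [[0, 0.002, 0], 0],
    [[0, 0, 0], 0],
  ],
)

```text
clock: 8.5
tcp_pos: [0.6133, 0.2455, 0.0206]
eef_rot: [-0.706, -0.003, -0.009, 0.708]
wrist_force: [0.2, 0.4, -2.2]
opening: 0.564
```

Emit:
carry_out(
  motion=[
    [[0, 0.0015, 0], 0],
    [[0, 0.0015, 0], 0],
    [[0, 0, 0], 0],
  ],
)

```text
clock: 8.8
tcp_pos: [0.6135, 0.2457, 0.0199]
eef_rot: [-0.706, -0.004, -0.009, 0.708]
wrist_force: [0.0, -0.2, -2.0]
opening: 0.565
```

Emit:
carry_out(
  motion=[
    [[0, 0.002, 0], 0],
    [[0, 0.002, 0], 0],
  ],
)

```text
clock: 9.0
tcp_pos: [0.6136, 0.2457, 0.0193]
eef_rot: [-0.706, -0.005, -0.01, 0.708]
wrist_force: [-8.9, -4.2, 20.7]
opening: 0.56
```

Contact with the floor. I release partway and lift.

Emit:
carry_out(
  motion=[
    [[0, -0.001, 0], 0],
    [[0, 0, 0], 0],
    [[0, 0, 0], 0],
    [[0, 0, 0], 0],
  ],
  grip=0.062,
)

```text
clock: 9.4
tcp_pos: [0.614, 0.2458, 0.0207]
eef_rot: [-0.706, -0.005, -0.01, 0.708]
wrist_force: [0.4, -0.0, 0.5]
opening: 0.724
```

Emit:
carry_out(
  motion=[
    [[0, -0.008, 0], 0],
    [[0, -0.015, 0], 0],
    [[0, -0.025, 0], 0],
    [[0, -0.03, 0], 0],
    [[0, -0.03, 0], 0],
    [[0, 0, 0], 0],
  ],
)

```text
clock: 10.0
tcp_pos: [0.6115, 0.2455, 0.1334]
eef_rot: [-0.706, -0.004, -0.01, 0.708]
wrist_force: [0.2, 0.4, -0.1]
opening: 0.724
```

```bash
python3 w.py aux_lens .041 w4
python3 - <<'E'
from h import *
p=optics.read_camera("top");
for d in optics.look_for("aux_lens",p)[:2]: print(d,onz(d["centre"],p,.03))
for d in optics.look_for("eyepiece",p)[:2]: print(d,onz(d["centre"],p,.04))
E
```

```text
[0.6115 0.2455 0.1334] [0.0076 1.     0.0029] 10.0 0.7236817991735185
{'centre': [284.5, 208.4], 'conf': 0.89} [0.6089 0.2457 0.041 ]
{'centre': [328.9, 242.9], 'conf': 0.52} [ 0.43084807 -0.11361446  0.04      ]
```

View pics/w4.png

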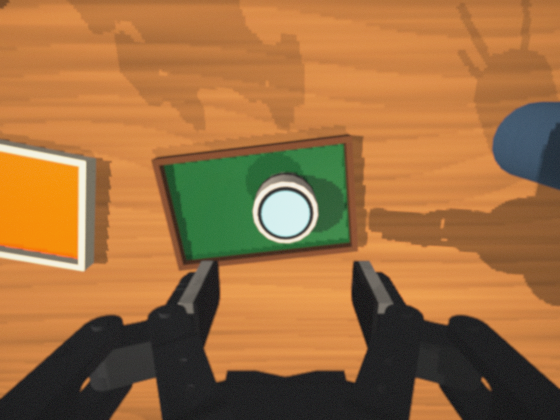

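The lens stands upright in the green tray at (286,212). Now the eyepiece.

Emit:
carry_out(
  motion=[
    [[-0.016, 0, -0.0325], 0],
    [[-0.016, 0, -0.0325], 0],
    [[-0.016, 0, -0.0325], 0],
    [[-0.016, 0, -0.0325], 0],
    [[-0.016, 0, -0.0325], 0],
    [[-0.016, 0, -0.0325], 0],
    [[-0.016, 0, -0.0325], 0],
    [[-0.016, 0, -0.0325], 0],
    [[-0.016, 0, -0.0325], 0],
    [[-0.016, 0, -0.0325], 0],
    [[-0.013, 0, -0.025], 0],
    [[0, 0, 0], 0],
  ],
  grip=0.07,
)

```text
clock: 11.45
tcp_pos: [0.4223, -0.1149, 0.1148]
eef_rot: [-0.706, 0.006, 0.002, 0.709]
wrist_force: [-0.8, 0.4, 0.3]
opening: 0.818
```

```bash
python3 w.py eyepiece .062 w5;python3 - <<'E'
from h import *
s=sensors.sense();p=optics.read_camera("wrist")
print(proj([.434,-.1135,.062],p,s))
E
```

```text
[ 0.4223 -0.1149  0.1148] [0.0053 1.     0.0043] 11.45 0.817542477831535
[283.32351115 248.98917951]
```

View pics/w5.png

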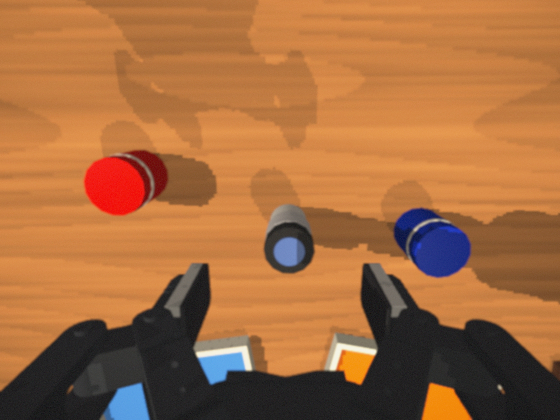

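The eyepiece glass is at (289,250) against a prediction of (283,249), so it is about 4 mm further to +y. Correct and descend.

Emit:
carry_out(
  motion=[
    [[0.0115, 0, 0.0045], 0],
    [[0, 0, 0], 0],
    [[0, 0.02, 0], 0],
    [[0, 0.02, 0], 0],
    [[0, 0.02, 0], 0],
    [[0, 0.01, 0], 0],
    [[0, 0, 0], 0],
  ],
)

```text
clock: 12.3
tcp_pos: [0.4393, -0.1017, 0.0423]
eef_rot: [-0.706, -0.001, 0.006, 0.709]
wrist_force: [0.6, 0.6, -0.2]
opening: 0.819
```

```bash
python3 w.py eyepiece .062 w6
```

```text
[ 0.4393 -0.1017  0.0423] [-0.0091  1.      0.0041] 12.3 0.819073311750839
{'centre': [263.7, 267.5], 'conf': 0.79} [ 0.427  -0.1103  0.062 ]
```

View pics/w6.png

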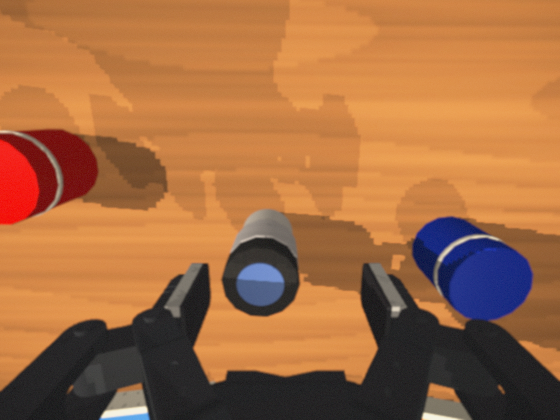

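The eyepiece top is at (261,285), so I need about −9 mm in y and −5 mm in x.

Emit:
carry_out(
  motion=[
    [[0, 0, 0], 0],
    [[-0.0025, 0, -0.0045], 0],
    [[-0.002, 0, -0.004], 0],
    [[0, 0, 0], 0],
    [[0, 0, 0], 0],
  ],
)

```text
clock: 12.9
tcp_pos: [0.4362, -0.1117, 0.0456]
eef_rot: [-0.707, -0.003, 0.004, 0.707]
wrist_force: [0.2, -0.1, -0.5]
opening: 0.817
```

Emit:
carry_out(
  motion=[
    [[-0.001, 0.008, 0], 0],
    [[0, 0.008, 0], 0],
    [[0, 0.008, 0], 0],
    [[0, 0.004, 0], 0],
    [[0, 0, 0], 0],
    [[0, 0, 0], 0],
  ],
)

```text
clock: 13.5
tcp_pos: [0.4347, -0.1115, 0.0144]
eef_rot: [-0.707, -0.002, 0.004, 0.708]
wrist_force: [-0.8, 0.1, 0.6]
opening: 0.818
```

Emit:
carry_out(
  motion=[
    [[0, 0, 0], 0],
    [[0, 0, 0], 0],
    [[0, 0, 0], 0],
    [[0, 0, 0], 0],
    [[0, 0, 0], 0],
    [[0, 0, 0], 0],
    [[0, 0, 0], 0],
    [[0, 0, 0], 0],
  ],
  grip=0.015,
)

```text
clock: 14.3
tcp_pos: [0.4349, -0.1115, 0.015]
eef_rot: [-0.707, -0.003, 0.004, 0.707]
wrist_force: [0.9, -0.1, -1.1]
opening: 0.387
```

Emit:
carry_out(
  motion=[
    [[0, -0.01, 0], 0],
    [[0, -0.02, 0], 0],
    [[0, -0.02, 0], 0],
    [[0, -0.02, 0], 0],
    [[0, -0.02, 0], 0],
    [[0, 0, 0], 0],
    [[0, 0, 0], 0],
  ],
)

```text
clock: 15.0
tcp_pos: [0.4346, -0.1113, 0.1112]
eef_rot: [-0.707, -0.003, 0.004, 0.707]
wrist_force: [-1.2, 0.3, -1.6]
opening: 0.386
```

Emit:
carry_out(
  motion=[
    [[0.01, 0, 0.015], 0],
    [[0.018, 0, 0.0295], 0],
    [[0.018, 0, 0.0295], 0],
    [[0.018, 0, 0.0295], 0],
    [[0.018, 0, 0.0295], 0],
    [[0.018, 0, 0.0295], 0],
    [[0.018, 0, 0.0295], 0],
    [[0.018, 0, 0.0295], 0],
    [[0.018, 0, 0.0295], 0],
    [[0.018, 0, 0.0295], 0],
    [[0.008, 0, 0.012], 0],
    [[0, 0, 0], 0],
  ],
)

```text
clock: 16.2
tcp_pos: [0.6135, 0.1951, 0.0957]
eef_rot: [-0.706, 0.006, 0.011, 0.708]
wrist_force: [0.4, -0.3, -0.9]
opening: 0.384
```

Emit:
carry_out(
  motion=[
    [[0, 0, 0], 0],
    [[0, 0, 0], 0],
  ],
)

```text
clock: 16.4
tcp_pos: [0.6122, 0.1942, 0.0937]
eef_rot: [-0.707, 0.008, 0.012, 0.708]
wrist_force: [-1.1, -0.8, 0.3]
opening: 0.383
```

Emit:
carry_out(
  motion=[
    [[0.002, 0, -0.007], 0],
    [[0.001, 0, -0.007], 0],
    [[0, 0, 0], 0],
    [[0, 0.015, 0], 0],
    [[0, 0.015, 0], 0],
    [[0, 0.012, 0], 0],
    [[0, 0.008, 0], 0],
    [[0, 0.004, 0], 0],
    [[0, 0, 0], 0],
    [[0, 0, 0], 0],
  ],
)

```text
clock: 17.4
tcp_pos: [0.6146, 0.1743, 0.0394]
eef_rot: [-0.707, 0.009, 0.009, 0.708]
wrist_force: [-0.1, 0.4, -1.1]
opening: 0.385
```

```bash
python3 w.py eyepiece .075 w7
```

```text
[0.6146 0.1743 0.0394] [-0.0003  1.      0.0014] 17.4 0.3853320730108885
{'centre': [287.4, 310.1], 'conf': 0.66} [0.6128 0.1757 0.075 ]
```

View pics/w7.png

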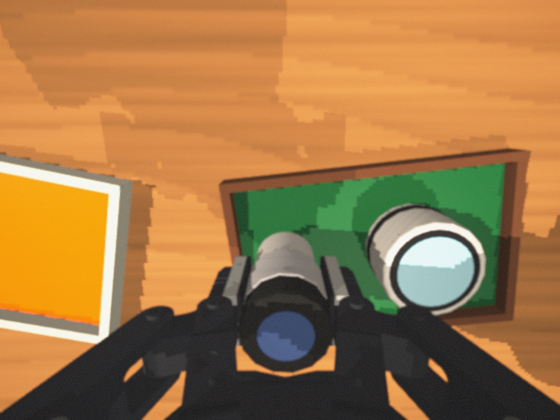

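The eyepiece hangs upright over the tray, left of the lens at (437,270), with clear space between. Lower it, nudging +y.

Emit:
carry_out(
  motion=[
    [[0, 0, 0.004], 0],
    [[0, 0.005, 0], 0],
    [[0, 0.005, 0], 0],
    [[0, 0.003, 0], 0],
    [[0, 0.002, 0], 0],
    [[0, 0, 0], 0],
  ],
)

```text
clock: 18.1
tcp_pos: [0.6144, 0.179, 0.0239]
eef_rot: [-0.707, 0.008, 0.009, 0.708]
wrist_force: [0.6, -0.1, -1.5]
opening: 0.383
```

Emit:
carry_out(
  motion=[
    [[0, 0.002, 0], 0],
    [[0, 0.002, 0], 0],
    [[0, 0, 0], 0],
  ],
)

```text
clock: 18.4
tcp_pos: [0.6145, 0.179, 0.0202]
eef_rot: [-0.706, 0.008, 0.008, 0.708]
wrist_force: [-1.2, 0.2, 1.2]
opening: 0.385
```

Emit:
carry_out(
  motion=[
    [[0, 0.001, 0], 0],
    [[0, 0.001, 0], 0],
  ],
)

```text
clock: 18.6
tcp_pos: [0.6146, 0.179, 0.0201]
eef_rot: [-0.706, 0.007, 0.008, 0.708]
wrist_force: [-4.1, -0.3, 9.1]
opening: 0.386
```

Emit:
carry_out(
  motion=[
    [[0, 0, 0], 0],
    [[0, 0, 0], 0],
    [[0, 0, 0], 0],
    [[0, 0, 0], 0],
  ],
  grip=0.043,
)

```text
clock: 19.0
tcp_pos: [0.615, 0.179, 0.0203]
eef_rot: [-0.706, 0.007, 0.007, 0.708]
wrist_force: [0.5, 0.3, -0.5]
opening: 0.506
```

Emit:
carry_out(
  motion=[
    [[0, -0.005, 0], 0],
    [[0, -0.01, 0], 0],
    [[0, -0.02, 0], 0],
    [[0, -0.025, 0], 0],
    [[0, -0.03, 0], 0],
    [[0, -0.02, 0], 0],
    [[0, 0, 0], 0],
  ],
)

```text
clock: 19.7
tcp_pos: [0.6175, 0.1788, 0.138]
eef_rot: [-0.706, 0.006, 0.007, 0.708]
wrist_force: [0.6, -0.0, -0.0]
opening: 0.502
```

```bash
python3 w.py eyepiece .067 w8; python3 w.py aux_lens .041
```

```text
[0.6175 0.1788 0.138 ] [-0.0007  1.      0.0019] 19.7 0.5024261655439836
{'centre': [287.8, 214.9], 'conf': 0.82} [0.6099 0.1813 0.067 ]
[0.6163 0.1786 0.1348] [-0.0006  1.      0.0014] 19.8 0.5046337280594135
{'centre': [367.8, 206.3], 'conf': 0.96} [0.6084 0.242  0.041 ]
{'centre': [286.8, 217.4], 'conf': 0.49} [0.6172 0.1805 0.041 ]
```

View pics/w8.png

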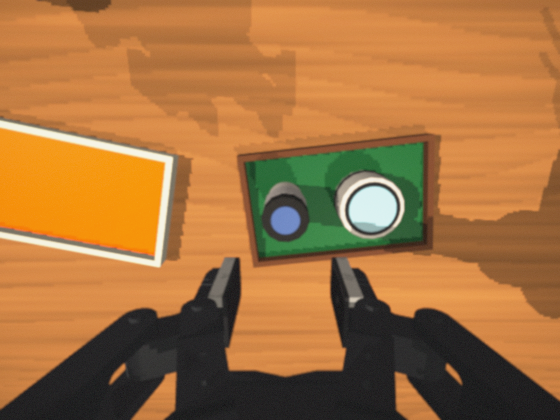

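Eyepiece (286,217) and lens (371,208) both stand upright in the tray. Now the yellow pot.

Emit:
carry_out(
  motion=[
    [[-0.015, 0, 0.005], 0],
    [[-0.025, 0, 0.0075], 0],
    [[-0.025, 0, 0.0075], 0],
    [[-0.025, 0, 0.0075], 0],
    [[-0.025, 0, 0.0075], 0],
    [[-0.025, 0, 0.0075], 0],
    [[-0.025, 0, 0.0075], 0],
    [[-0.02, 0, 0.006], 0],
    [[-0.006, 0, 0.001], 0],
    [[0, 0, 0], 0],
    [[0, 0, 0], 0],
  ],
  grip=0.075,
)

```text
clock: 21.0
tcp_pos: [0.4131, 0.2353, 0.1274]
eef_rot: [0.708, -0.018, -0.018, -0.706]
wrist_force: [0.4, 0.2, 0.2]
opening: 0.88
```

```bash
python3 w.py yellow_pot .048
```

```text
[0.4131 0.2353 0.1274] [ 0.001   1.     -0.0038] 21.0 0.8797057108077918
{'centre': [282.3, 234.2], 'conf': 0.94} [0.4202 0.2334 0.048 ]
{'centre': [16.1, 242.5], 'conf': 0.48} [0.4263 0.0383 0.048 ]
blob [282.5486 237.3222] 2067 [0.4282 0.2333]
```

Emit:
carry_out(
  motion=[
    [[0.009, 0, 0], 0],
    [[0.008, 0.005, 0], 0],
    [[0, 0.02, 0], 0],
    [[0, 0.02, 0], 0],
    [[0, 0.015, 0], 0],
    [[0, 0.006, 0], 0],
    [[0, 0, 0], 0],
    [[0, 0, 0], 0],
  ],
)

```text
clock: 21.95
tcp_pos: [0.4348, 0.2341, 0.0568]
eef_rot: [0.708, -0.018, -0.015, -0.706]
wrist_force: [-0.4, 0.2, -0.2]
opening: 0.878
```

```bash
python3 w.py yellow_pot .048; python3 -c "
from h import *
print(R.from_quat(sensors.sense()['eef_rot']).as_matrix().round(3))
s=sensors.sense();p=optics.read_camera('wrist');save(p,'w9')
hsv=cv2.cvtColor(np.array(p['color']),cv2.COLOR_RGB2HSV);m=cv2.inRange(hsv,np.array([22,150,60]),np.array([36,255,255]));n,l,S,c=cv2.connectedComponentsWithStats(m);i=1+S[1:,4].argmax();print(S[i],c[i],fitxy(c[i],[(.02,0),(.02,.048)],p,s))"
```

```text
[0.4348 0.2341 0.0568] [ 0.0047  1.     -0.003 ] 21.95 0.8775361215725734
{'centre': [283.4, 237.5], 'conf': 0.63} [0.4199 0.2338 0.048 ]
blob [281.3347 240.3941] 2692 [0.4264 0.2325]
[[ 0.999 -0.046  0.005]
 [-0.005 -0.003  1.   ]
 [-0.046 -0.999 -0.003]]
[ 244  202   79   76 4524] [283.43832891 240.19650752] [0.42627777 0.23374461]
```

View pics/w9.png

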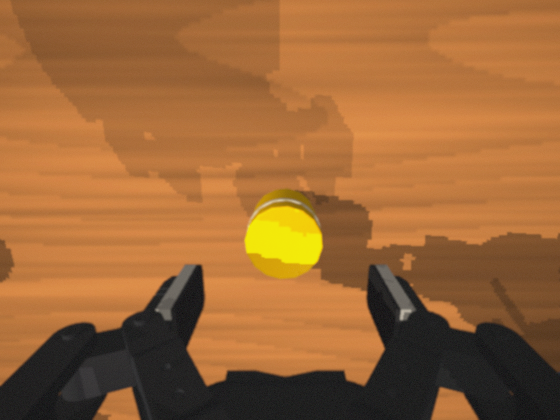

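The yellow top is centred at (284,242), giving pot position (.426,.234). Finish the descent and grip.

Emit:
carry_out(
  motion=[
    [[-0.004, 0.01, 0], 0],
    [[-0.0025, 0.012, 0], 0],
    [[0, 0.01, 0], 0],
    [[0, 0.005, 0], 0],
    [[0, 0, 0], 0],
    [[0, 0, 0], 0],
  ],
)

```text
clock: 22.75
tcp_pos: [0.4279, 0.2347, 0.0213]
eef_rot: [0.707, -0.016, -0.013, -0.707]
wrist_force: [0.4, 0.0, 0.6]
opening: 0.878
```

Emit:
carry_out(
  motion=[
    [[0, 0, 0], 0],
    [[0, 0, 0], 0],
    [[0, 0, 0], 0],
    [[0, 0, 0], 0],
    [[0, 0, 0], 0],
    [[0, 0, 0], 0],
    [[0, 0, 0], 0],
  ],
  grip=0.02,
)

```text
clock: 23.45
tcp_pos: [0.4288, 0.2348, 0.0227]
eef_rot: [0.707, -0.015, -0.012, -0.707]
wrist_force: [0.4, -0.1, 0.3]
opening: 0.449
```

Emit:
carry_out(
  motion=[
    [[0, -0.01, 0], 0],
    [[0, -0.02, 0], 0],
    [[0, -0.03, 0], 0],
    [[0, -0.03, 0], 0],
    [[0, -0.015, 0], 0],
    [[0, 0, 0], 0],
    [[0, 0, 0], 0],
  ],
)

```text
clock: 24.15
tcp_pos: [0.4325, 0.2347, 0.1344]
eef_rot: [0.707, -0.015, -0.012, -0.707]
wrist_force: [0.0, 0.7, -0.9]
opening: 0.447
```

Emit:
carry_out(
  motion=[
    [[0.01, 0, -0.01], 0],
    [[0.022, 0, -0.024], 0],
    [[0.022, 0, -0.024], 0],
    [[0.022, 0, -0.024], 0],
    [[0.022, 0, -0.024], 0],
    [[0.022, 0, -0.024], 0],
    [[0.022, 0, -0.024], 0],
    [[0.022, 0, -0.024], 0],
    [[0.015, 0, -0.017], 0],
    [[0.005, 0, -0.005], 0],
    [[0, 0, 0], 0],
    [[0, 0, 0], 0],
  ],
)

```text
clock: 25.35
tcp_pos: [0.621, 0.0173, 0.1118]
eef_rot: [0.707, -0.023, -0.02, -0.706]
wrist_force: [-0.6, 0.4, -1.1]
opening: 0.451
```

```bash
cat > tray.py <<'E'
import sys
from h import *
# predicted near rim corners of tray in wrist view vs lining edge; report gripper tcp in the tray frame
T=dict(warm_tray=(.610,.0005,-12.3),cool_tray=(.607,-.2215,8.1))[sys.argv[1]]
s=sensors.sense();p=optics.read_camera("wrist");c=np.array(T[:2]);th=np.radians(T[2]);X=np.array([np.cos(th),np.sin(th)]);Y=np.array([-X[1],X[0]])
d=np.array(s["tcp_pos"][:2])-c;print("tcp",s["tcp_pos"],"tray frame",d@X,d@Y);print(R.from_quat(s['eef_rot']).as_matrix().round(3))
im=np.array(p["color"])[:,:,::-1].copy()
q=[proj(np.r_[c+a*.05*X+b*.08*Y,.015],p,s) for a,b in((-1,-1),(-1,1),(1,1),(1,-1))]
cv2.polylines(im,[np.array(q,np.int32)],True,(255,0,255),1);cv2.imwrite("pics/"+sys.argv[2]+".png",im)
E
python3 tray.py warm_tray w10
```

```text
tcp [0.62097665 0.01730659 0.11184853] tray frame 0.0071443745586865165 0.018759165832569622
[[ 0.998 -0.061  0.005]
 [-0.006 -0.001  1.   ]
 [-0.061 -0.998 -0.001]]
```

View pics/w10.png

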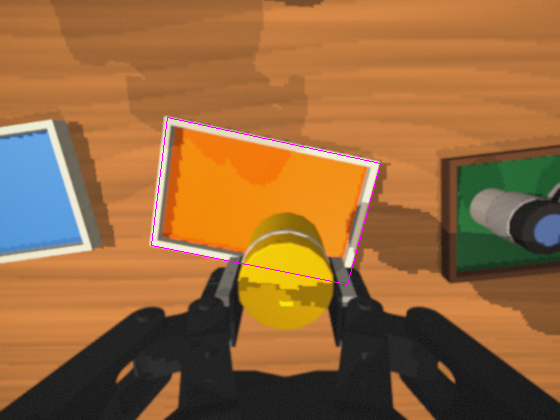

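The predicted outline sits right on the orange tray. The pot is held upright near (285,285). Shift +y 14 mm and lower.

Emit:
carry_out(
  motion=[
    [[0, 0, 0.007], 0],
    [[0, 0, 0.006], 0],
    [[0, 0.01, 0], 0],
    [[0, 0.02, 0], 0],
    [[0, 0.015, 0], 0],
    [[0, 0.012, 0], 0],
    [[0, 0.008, 0], 0],
    [[0, 0, 0], 0],
    [[0, 0, 0], 0],
  ],
)

```text
clock: 26.3
tcp_pos: [0.6148, 0.0367, 0.0439]
eef_rot: [0.707, -0.021, -0.022, -0.707]
wrist_force: [-0.6, -0.9, -1.2]
opening: 0.449
```

Emit:
carry_out(
  motion=[
    [[0.001, 0.004, -0.002], 0],
    [[0.001, 0.005, -0.001], 0],
    [[0, 0.003, 0], 0],
    [[0, 0.002, 0], 0],
    [[0, 0, 0], 0],
  ],
)

```text
clock: 26.8
tcp_pos: [0.617, 0.033, 0.0301]
eef_rot: [0.707, -0.02, -0.021, -0.706]
wrist_force: [0.6, 0.1, -0.1]
opening: 0.452
```

Emit:
carry_out(
  motion=[
    [[0, 0.0015, 0], 0],
    [[0, 0.0015, 0], 0],
    [[0, 0.001, 0], 0],
  ],
)

```text
clock: 27.1
tcp_pos: [0.6169, 0.033, 0.0275]
eef_rot: [0.707, -0.019, -0.02, -0.706]
wrist_force: [-4.1, -1.1, 11.9]
opening: 0.453
```

Contact, so I release and lift.

Emit:
carry_out(
  motion=[
    [[0, 0, 0], 0],
    [[0, 0, 0], 0],
    [[0, 0, 0], 0],
    [[0, 0, 0], 0],
  ],
  grip=0.054,
)

```text
clock: 27.5
tcp_pos: [0.6171, 0.0331, 0.0279]
eef_rot: [0.707, -0.019, -0.02, -0.706]
wrist_force: [0.9, 0.8, -1.5]
opening: 0.635
```

Emit:
carry_out(
  motion=[
    [[0, -0.006, 0], 0],
    [[0, -0.015, 0], 0],
    [[0, -0.025, 0], 0],
    [[0, -0.03, 0], 0],
    [[0, -0.02, 0], 0],
    [[0, 0, 0], 0],
    [[0, 0, 0], 0],
  ],
)

```text
clock: 28.2
tcp_pos: [0.6223, 0.0333, 0.1279]
eef_rot: [0.707, -0.019, -0.02, -0.706]
wrist_force: [-0.2, -0.2, 1.0]
opening: 0.632
```

```bash
python3 tray.py warm_tray w11; python3 w.py yellow_pot .053
```

```text
tcp [0.62229396 0.0332758  0.12790277] tray frame 0.005029518258664326 0.03464243394621728
[[ 0.998 -0.056 -0.001]
 [ 0.001 -0.001  1.   ]
 [-0.056 -0.998 -0.001]]
[0.6224 0.0333 0.1279] [-0.0014  1.     -0.0014] 28.25 0.6314233959386955
{'centre': [284.0, 209.8], 'conf': 0.83} [0.6095 0.0328 0.053 ]
blob [284.7462 211.3127] 2277 [0.6154 0.0333]
```

Emit:
carry_out(
  motion=[
    [[-0.012, 0, -0.003], 0],
    [[-0.024, 0, -0.005], 0],
    [[-0.024, 0, -0.005], 0],
    [[-0.024, 0, -0.005], 0],
    [[-0.024, 0, -0.005], 0],
    [[-0.024, 0, -0.005], 0],
    [[-0.024, 0, -0.005], 0],
    [[-0.012, 0, -0.003], 0],
    [[-0.004, 0, -0.001], 0],
    [[0, 0, 0], 0],
    [[0, 0, 0], 0],
  ],
  grip=0.075,
)

```text
clock: 29.5
tcp_pos: [0.441, -0.0043, 0.1301]
eef_rot: [-0.706, 0.025, 0.026, 0.707]
wrist_force: [-0.0, 0.3, -0.4]
opening: 0.877
```

```bash
python3 w.py blue_pot .048 w12;python3 -c "
from h import *
print(R.from_quat(sensors.sense()['eef_rot']).as_matrix().round(3))"
```

```text
[ 0.441  -0.0043  0.1301] [-0.0014  1.      0.002 ] 29.5 0.876525078528254
{'centre': [286.8, 223.5], 'conf': 0.59} [ 0.4389 -0.0025  0.048 ]
blob [284.5013 225.7193] 1995 [ 0.4448 -0.0042]
[[ 0.997 -0.072 -0.002]
 [ 0.002  0.002  1.   ]
 [-0.072 -0.997  0.002]]
```

Emit:
carry_out(
  motion=[
    [[0.005, 0, 0], 0],
    [[0.004, 0.01, 0], 0],
    [[0, 0.02, 0], 0],
    [[0, 0.025, 0], 0],
    [[0, 0.02, 0], 0],
    [[0, 0.01, 0], 0],
    [[0, 0, 0], 0],
    [[0, 0, 0], 0],
  ],
)

```text
clock: 30.45
tcp_pos: [0.4472, -0.0038, 0.0378]
eef_rot: [-0.706, 0.024, 0.026, 0.707]
wrist_force: [-0.4, 0.2, -0.2]
opening: 0.877
```

```bash
python3 w.py blue_pot .048 w13
```

```text
[ 0.4472 -0.0038  0.0378] [-0.0027  1.      0.0021] 30.45 0.8770162578269857
{'centre': [286.4, 260.0], 'conf': 0.72} [ 0.4368 -0.0027  0.048 ]
blob [282.2814 265.6751] 5174 [ 0.4451 -0.0046]
```

Emit:
carry_out(
  motion=[
    [[-0.001, 0.007, 0], 0],
    [[-0.001, 0.006, 0], 0],
    [[0, 0.003, 0], 0],
    [[0, 0, 0], 0],
    [[0, 0, 0], 0],
  ],
)

```text
clock: 31.1
tcp_pos: [0.4446, -0.004, 0.0223]
eef_rot: [-0.706, 0.023, 0.025, 0.707]
wrist_force: [-0.2, 0.4, 0.5]
opening: 0.88
```

Emit:
carry_out(
  motion=[
    [[0, 0, 0], 0],
    [[0, 0, 0], 0],
    [[0, 0, 0], 0],
    [[0, 0, 0], 0],
    [[0, 0, 0], 0],
    [[0, 0, 0], 0],
    [[0, 0, 0], 0],
  ],
  grip=0.02,
)

```text
clock: 31.8
tcp_pos: [0.4448, -0.004, 0.0228]
eef_rot: [-0.706, 0.023, 0.025, 0.707]
wrist_force: [0.3, 0.1, -1.1]
opening: 0.449
```

Emit:
carry_out(
  motion=[
    [[0, -0.01, 0], 0],
    [[0, -0.02, 0], 0],
    [[0, -0.03, 0], 0],
    [[0, -0.03, 0], 0],
    [[0, -0.015, 0], 0],
    [[0, 0, 0], 0],
    [[0, 0, 0], 0],
  ],
)

```text
clock: 32.5
tcp_pos: [0.4516, -0.0039, 0.1343]
eef_rot: [-0.706, 0.023, 0.025, 0.707]
wrist_force: [-0.5, -0.2, -0.9]
opening: 0.449
```

Emit:
carry_out(
  motion=[
    [[0.009, 0, -0.011], 0],
    [[0.019, 0, -0.024], 0],
    [[0.019, 0, -0.024], 0],
    [[0.019, 0, -0.024], 0],
    [[0.019, 0, -0.024], 0],
    [[0.019, 0, -0.024], 0],
    [[0.019, 0, -0.024], 0],
    [[0.019, 0, -0.024], 0],
    [[0.013, 0, -0.018], 0],
    [[0.004, 0, -0.005], 0],
    [[0, 0, 0], 0],
    [[0, 0, 0], 0],
  ],
)

```text
clock: 33.7
tcp_pos: [0.6143, -0.2202, 0.105]
eef_rot: [-0.703, 0.031, 0.032, 0.71]
wrist_force: [0.4, -0.2, -0.8]
opening: 0.445
```

```bash
python3 tray.py cool_tray w14
```

```text
tcp [ 0.61432857 -0.22015067  0.10501566] tray frame 0.007445582108503983 0.0003032646046514166
[[ 0.996 -0.089 -0.001]
 [ 0.002  0.01   1.   ]
 [-0.089 -0.996  0.011]]
```

View pics/w14.png

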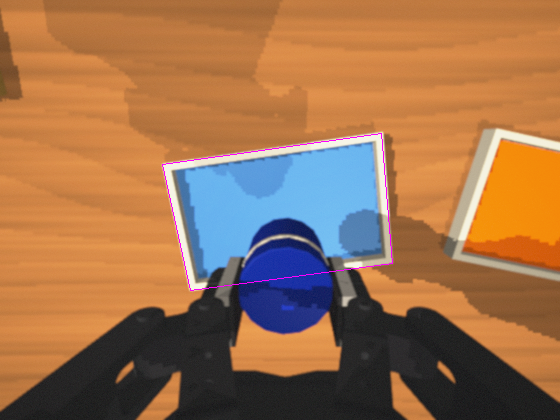

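The predicted outline matches the blue tray, and the blue pot is over its centre line. Lower it.

Emit:
carry_out(
  motion=[
    [[0, 0.01, 0], 0],
    [[0, 0.018, 0], 0],
    [[0, 0.018, 0], 0],
    [[0, 0.012, 0], 0],
    [[0, 0.007, 0], 0],
    [[0, 0.003, 0], 0],
    [[0, 0, 0], 0],
    [[0, 0, 0], 0],
  ],
)

```text
clock: 34.55
tcp_pos: [0.6069, -0.2153, 0.0353]
eef_rot: [-0.703, 0.029, 0.033, 0.71]
wrist_force: [0.7, 0.2, -0.2]
opening: 0.449
```

Emit:
carry_out(
  motion=[
    [[0, 0.003, -0.001], 0],
    [[0, 0.003, -0.001], 0],
    [[0, 0.0015, 0], 0],
    [[0, 0.0015, 0], 0],
  ],
)

```text
clock: 34.95
tcp_pos: [0.6069, -0.2179, 0.028]
eef_rot: [-0.704, 0.028, 0.032, 0.709]
wrist_force: [-3.8, 3.1, 13.4]
opening: 0.449
```

Emit:
carry_out(
  motion=[
    [[0, 0, 0], 0],
    [[0, 0, 0], 0],
    [[0, 0, 0], 0],
    [[0, 0, 0], 0],
  ],
  grip=0.06,
)

```text
clock: 35.35
tcp_pos: [0.6071, -0.2181, 0.0284]
eef_rot: [-0.704, 0.028, 0.032, 0.709]
wrist_force: [-0.2, -0.7, -0.1]
opening: 0.7
```

Emit:
carry_out(
  motion=[
    [[0, -0.006, 0], 0],
    [[0, -0.015, 0], 0],
    [[0, -0.025, 0], 0],
    [[0, -0.03, 0], 0],
    [[0, -0.02, 0], 0],
    [[0, 0, 0], 0],
    [[0, 0, 0], 0],
  ],
)

```text
clock: 36.05
tcp_pos: [0.6153, -0.2187, 0.1283]
eef_rot: [-0.704, 0.028, 0.032, 0.709]
wrist_force: [0.1, -0.2, -0.5]
opening: 0.7
```

```bash
python3 w.py blue_pot .053; python3 -c "
from h import *
print(R.from_quat(sensors.sense()['eef_rot']).as_matrix().round(3))"
```

```text
[ 0.6153 -0.2187  0.1283] [-0.0052  1.      0.0084] 36.05 0.6999847018314912
{'centre': [286.3, 210.9], 'conf': 0.76} [ 0.6012 -0.2168  0.053 ]
blob [285.749  213.2131] 2215 [ 0.607 -0.217]
[[ 0.996 -0.086 -0.005]
 [ 0.006  0.009  1.   ]
 [-0.086 -0.996  0.009]]
```

Emit:
carry_out(
  motion=[
    [[-0.012, 0, -0.001], 0],
    [[-0.026, 0, -0.001], 0],
    [[-0.026, 0, -0.001], 0],
    [[-0.026, 0, -0.001], 0],
    [[-0.026, 0, -0.001], 0],
    [[-0.026, 0, -0.001], 0],
    [[-0.026, 0, -0.001], 0],
    [[-0.02, 0, 0], 0],
    [[-0.01, 0, 0], 0],
    [[-0.003, 0, 0], 0],
    [[0, 0, 0], 0],
    [[0, 0, 0], 0],
  ],
  grip=0.075,
)

```text
clock: 37.4
tcp_pos: [0.4045, -0.2242, 0.1355]
eef_rot: [-0.699, 0.034, 0.038, 0.713]
wrist_force: [-0.2, -0.2, 0.0]
opening: 0.881
```

```bash
python3 w.py red_pot .048 w15; python3 -c "
from h import *
print(R.from_quat(sensors.sense()['eef_rot']).as_matrix().round(3))"
```

```text
[ 0.4045 -0.2242  0.1355] [-0.0052  0.9998  0.0206] 37.4 0.881233397445955
{'centre': [278.3, 213.5], 'conf': 0.93} [ 0.3937 -0.227   0.048 ]
blob [278.9054 212.6807] 2061 [ 0.3958 -0.2265]
[[ 0.995 -0.101 -0.006]
 [ 0.008  0.02   1.   ]
 [-0.101 -0.995  0.021]]
```

Emit:
carry_out(
  motion=[
    [[0.001, 0, -0.002], 0],
    [[0, 0.01, -0.002], 0],
    [[0, 0.02, 0], 0],
    [[0, 0.025, 0], 0],
    [[0, 0.02, 0], 0],
    [[0, 0.01, 0], 0],
    [[0, 0, 0], 0],
    [[0, 0, 0], 0],
  ],
)

```text
clock: 38.35
tcp_pos: [0.3975, -0.2271, 0.0445]
eef_rot: [-0.699, 0.033, 0.038, 0.713]
wrist_force: [-0.9, -0.8, -0.2]
opening: 0.877
```

```bash
python3 w.py red_pot .048 w16
```

```text
[ 0.3975 -0.2271  0.0445] [-0.0067  0.9998  0.0209] 38.35 0.8773512227078232
{'centre': [283.4, 260.3], 'conf': 0.7} [ 0.3901 -0.2275  0.048 ]
blob [285.0203 264.9601] 5085 [ 0.3973 -0.2264]
```

Emit:
carry_out(
  motion=[
    [[0, 0.008, 0], 0],
    [[0, 0.008, 0], 0],
    [[0, 0.004, 0], 0],
    [[0, 0, 0], 0],
    [[0, 0, 0], 0],
  ],
)

```text
clock: 39.0
tcp_pos: [0.396, -0.2272, 0.0243]
eef_rot: [-0.7, 0.032, 0.038, 0.713]
wrist_force: [0.8, -0.8, -0.8]
opening: 0.876
```

Emit:
carry_out(
  motion=[
    [[0, 0, 0], 0],
    [[0, 0, 0], 0],
    [[0, 0, 0], 0],
    [[0, 0, 0], 0],
    [[0, 0, 0], 0],
    [[0, 0, 0], 0],
    [[0, 0, 0], 0],
  ],
  grip=0.02,
)

```text
clock: 39.7
tcp_pos: [0.3963, -0.2273, 0.025]
eef_rot: [-0.7, 0.032, 0.037, 0.712]
wrist_force: [0.8, -0.1, -1.4]
opening: 0.445
```

Emit:
carry_out(
  motion=[
    [[0, -0.01, 0], 0],
    [[0, -0.02, 0], 0],
    [[0, -0.03, 0], 0],
    [[0, -0.03, 0], 0],
    [[0, -0.015, 0], 0],
    [[0, 0, 0], 0],
    [[0, 0, 0], 0],
  ],
)

```text
clock: 40.4
tcp_pos: [0.4067, -0.2287, 0.1362]
eef_rot: [-0.7, 0.032, 0.037, 0.712]
wrist_force: [0.8, 0.0, -1.8]
opening: 0.445
```

Emit:
carry_out(
  motion=[
    [[0.01, -0.001, 0.01], 0],
    [[0.022, -0.002, 0.021], 0],
    [[0.022, -0.002, 0.021], 0],
    [[0.022, -0.002, 0.021], 0],
    [[0.022, -0.002, 0.021], 0],
    [[0.022, -0.002, 0.021], 0],
    [[0.022, -0.002, 0.021], 0],
    [[0.022, -0.002, 0.021], 0],
    [[0.022, -0.002, 0.021], 0],
    [[0.01, 0, 0.01], 0],
    [[0, 0, 0], 0],
    [[0, 0, 0], 0],
  ],
)

```text
clock: 41.6
tcp_pos: [0.6079, -0.021, 0.123]
eef_rot: [-0.696, 0.04, 0.045, 0.716]
wrist_force: [0.7, 0.4, -1.3]
opening: 0.448
```

```bash
python3 tray.py warm_tray w17; python3 w.py yellow_pot .053
```

```text
tcp [ 0.60786731 -0.02095602  0.12298123] tray frame 0.0024870491964829656 -0.0214178328729641
[[ 0.993 -0.12  -0.007]
 [ 0.01   0.028  1.   ]
 [-0.12  -0.992  0.029]]
[ 0.6077 -0.0211  0.123 ] [-0.0062  0.9996  0.029 ] 41.65 0.44688616030878797
```

View pics/w17.png

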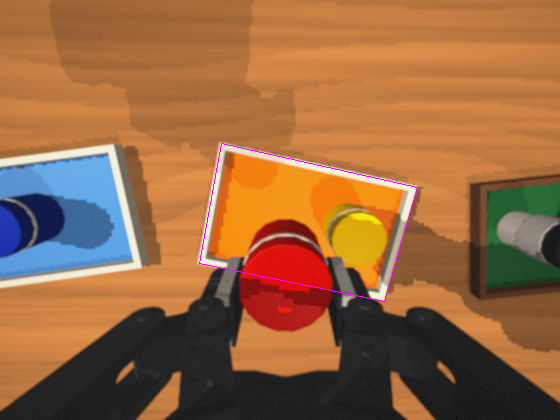

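The red pot is held over the orange tray, with yellow upright at (358,235). Shift −y and descend in stages.

Emit:
carry_out(
  motion=[
    [[0.002, 0, -0.006], 0],
    [[0.002, 0, -0.007], 0],
    [[0, 0, -0.003], 0],
    [[0, 0, 0], 0],
    [[0, 0.015, 0], 0],
    [[0, 0.02, 0], 0],
    [[0, 0.015, 0], 0],
    [[0, 0.008, 0], 0],
    [[0, 0, 0], 0],
    [[0, 0, 0], 0],
  ],
)

```text
clock: 42.8
tcp_pos: [0.6056, -0.0411, 0.0657]
eef_rot: [-0.696, 0.04, 0.041, 0.715]
wrist_force: [-0.0, 0.5, -1.1]
opening: 0.448
```

Emit:
carry_out(
  motion=[
    [[0, 0.006, 0.0015], 0],
    [[0, 0.01, 0.001], 0],
    [[0, 0.008, 0], 0],
    [[0, 0.004, 0], 0],
    [[0, 0, 0], 0],
    [[0, 0, 0], 0],
  ],
)

```text
clock: 43.4
tcp_pos: [0.6029, -0.0376, 0.037]
eef_rot: [-0.697, 0.039, 0.04, 0.715]
wrist_force: [0.2, 0.5, -0.6]
opening: 0.449
```

Emit:
carry_out(
  motion=[
    [[0, 0.003, 0], 0],
    [[0, 0.0025, 0], 0],
    [[0, 0.001, 0], 0],
    [[0, 0.001, 0], 0],
  ],
)

```text
clock: 43.8
tcp_pos: [0.6025, -0.0376, 0.03]
eef_rot: [-0.697, 0.038, 0.04, 0.715]
wrist_force: [-2.8, 0.5, 9.2]
opening: 0.444
```

Emit:
carry_out(
  motion=[
    [[0, 0, 0], 0],
    [[0, 0, 0], 0],
    [[0, 0, 0], 0],
    [[0, 0, 0], 0],
  ],
  grip=0.052,
)

```text
clock: 44.2
tcp_pos: [0.6028, -0.0377, 0.0305]
eef_rot: [-0.697, 0.038, 0.039, 0.715]
wrist_force: [0.9, 0.4, -0.3]
opening: 0.611
```

Emit:
carry_out(
  motion=[
    [[0, -0.006, 0], 0],
    [[0, -0.015, 0], 0],
    [[0, -0.025, 0], 0],
    [[0, -0.03, 0], 0],
    [[0, -0.03, 0], 0],
    [[0, -0.03, 0], 0],
    [[-0.02, -0.02, 0], 0],
    [[-0.02, 0, 0], 0],
    [[0, 0, 0], 0],
    [[0, 0, 0], 0],
  ],
)

```text
clock: 45.2
tcp_pos: [0.5803, -0.0421, 0.2]
eef_rot: [-0.697, 0.037, 0.039, 0.715]
wrist_force: [1.0, -0.2, -0.0]
opening: 0.61
```

```bash
for n in red_pot yellow_pot blue_pot; do python3 w.py $n .053 w18$n;done
python3 - <<'E'
from h import *
s=sensors.sense();p=optics.read_camera("wrist");t=optics.read_camera("side")
a=np.array(p["color"])[:,:,::-1];b=np.array(t["color"])[100:340,200:400,::-1]
b=cv2.resize(b,None,fx=1.75,fy=1.75);a=cv2.resize(a,(430,322));c=np.zeros((420,780,3),np.uint8);c[:322,:430]=a;c[:,430:780]=b;cv2.imwrite("pics/fin.png",c)
t=optics.read_camera("top")
for n in("miniature","brush_pot"):print(n,[(d["conf"],d["centre"]) for d in optics.look_for(n,t)])
E
```

```text
[ 0.5803 -0.0421  0.2   ] [-0.0008  0.9997  0.0252] 45.2 0.6104494835234981
{'centre': [286.3, 231.8], 'conf': 0.95} [ 0.5989 -0.0369  0.053 ]
blob [286.292  231.5112] 1250 [ 0.6043 -0.0363]
[ 0.5804 -0.042   0.199 ] [-0.001   0.9997  0.0256] 45.35 0.6106456296848564
{'centre': [355.1, 240.4], 'conf': 0.85} [0.6074 0.0286 0.053 ]
blob [358.3266 243.5201] 1096 [0.6176 0.0377]
[ 0.5802 -0.042   0.1988] [-0.001   0.9997  0.0257] 45.5 0.6063580448733786
{'centre': [103.7, 231.9], 'conf': 0.59} [ 0.5971 -0.2054  0.053 ]
blob [ 93.2374 237.3226] 1432 [ 0.6091 -0.229 ]
miniature [(0.79, [465.1, 221.7])]
brush_pot [(0.56, [105.9, 191.3])]
```

View pics/fin.png

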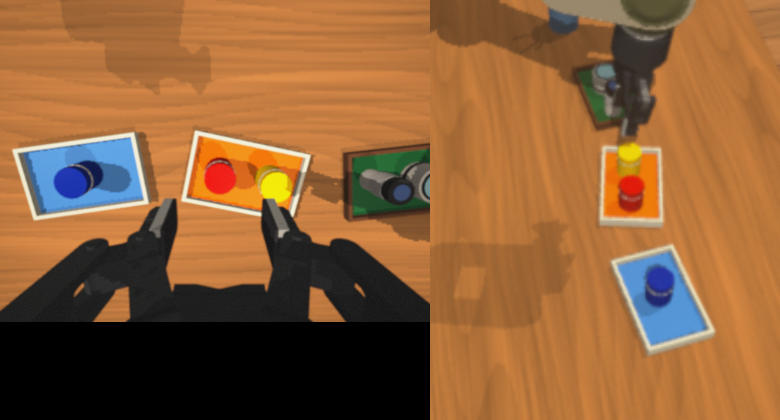

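All five items stand upright inside their trays: blue at (78,180), red at (220,178), yellow at (275,185), and the eyepiece at (388,185) next to the lens. The gripper is clear of everything, so I hand in.

```bash
python3 -c "
from plant import bot
print(bot.sign_off())"
```

```text
the job is handed in; nothing more can be done
None
```

The bench is cleared and the job is handed in, with about 45 s on the robot's clock against the 102 s limit. No verdict was reported.

I put the auxiliary lens and then the eyepiece in the green-lined tray before touching any pot. The yellow pot went into the orange-lined tray, the blue pot into the blue-lined one, and the red pot beside the yellow. Each item was lowered slowly to light contact, at most about 21 N at the wrist, then released with a small opening and cleared vertically.

**Last checks**
- **Placement:** the final wrist and side pictures show all three pots and the eyepiece upright in the right trays and let go. The lens is only partly in view there; an earlier wrist picture showed it standing in its tray. By measurement all five centres are inside the limits. The eyepiece is the furthest off, about 46 mm along its tray's long way, where 66 mm is allowed.
- **Bystanders:** in the top view the miniature was found within a pixel of its starting position and the brush pot within about 3 pixels. That is within the detector's scatter.

**What disagreed**
- **Tool tilt:** the tool tilted gradually to about 7° over the moves, which the interface could not correct. The pots still stood upright after release.
- **Pot readings:** oblique views put the yellow and blue pots 5–12 mm away from the readings taken directly overhead. I relied on the overhead ones, and both sets are inside the limits.

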